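# Rake the sale tray of nuts level

### The arm

A 7-joint arm with a two-finger parallel gripper is mounted at the origin on the work surface. World frame = base frame: x ahead of the robot, y to its left, z up, the work surface at z = 0. Lengths are in m, angles in rad, forces in N, time in s.
With the tool pointing down it reaches from about 0.35 to 0.9 m from the base axis. Payload 8.1 kg.
Tool frame: the origin (TCP) lies at the centre of the arm's flange, where the gripper is bolted on; the fingertips stand 178 mm ahead of it and the grasp point (between the pads) lies 159 mm ahead of it; z points along the fingers, y is the line along which they close (so a half turn about z gives the same grasp; the last joint's range is limited). The gripper opens to 92 mm and grips with 3 to 60 N. Pads are 19 mm wide; open, the fingers measure 130 mm over their backs; the gripper's body (75 mm by 190 mm) begins 47 mm behind the grasp point.
Start: joints at [1.116, 0.434, 0.025, 1.573, -0.012, 1.134, -0.075], TCP at [0.215, -0.587, 0.405] pointing down, gripper open.
Joint ranges: [-2.62, 2.62], [-0.44, 2.09], [-1.27, 1.32], [0.08, 2.57], [-1.32, 4.46], [0.12, 2], [-2.74, 2.74]. Speed limits (rad/s): [2.22, 2.22, 3.01, 3.01, 3.14, 3.14, 3.14].

### API

Orientations are given as a rotation vector (axis times angle).
In Python, from cell import arm gives the robot as it stands. The module is installed in compiled form; this text tells all that it offers.
- The arm moves only by the shell command python3 -m inch 'ROWS' [FORCE]. ROWS is text: rows parted by semicolons, each of 5 numbers parted by spaces: the shift along the tool's x, y, z in m, then the turn about the tool's z in rad, then the finger opening in m, from 0 to 0.0918. In form: x y z roll fingers; .... A call has 1 to 5 rows; each row is the pose to reach, as a shift and turn from the pose commanded when the call began, along the tool's axes at that moment; what a row does not reach only later rows make up. A row lasts 1/10 s, in which the tool goes at most 50 mm and 8.59 degrees, less where a joint would pass 70% of its speed; a pose out of reach is approached as far as the arm can. A call with a gripper value outside its range is refused whole. The fingers move at their own pace and stop on an object; FORCE is the grip in N (left out, the last holds). Time passes only in rows, so rows that repeat a pose let the fingers close. It gives the time, the measured TCP pose, the force, the opening and the grip force at its end, in the units of the state.
- arm.observe(): the state, without advancing time (a new reading comes with each control period).
- arm.get_image(name): name is "side" or "top" or "wrist"; returns the picture (384x512x3 uint8, red, green, blue); there is no depth.
- arm.get_calibration(name): a dict with "intrinsics" (3x3 intrinsics, pixels), "pose" (4x4, takes a point from camera to world coordinates). Camera axes: x right, y up, looking along -z (the intrinsics and any distortion apply to the point x, -y, -z); pixel columns grow to the right and rows downward; lengths in m; the calibration is good to about 2 mm. The wrist camera is an equidistant fisheye: a pixel r from the principal point sees the ray r / f radians off the axis. A picture is of the moment at which its call begins: read the wrist's pose just before it. get_calibration takes no time and is no camera call; for the wrist camera it gives the pose at the moment of the call.
- arm.sign_off(): hands the job in; it is judged then, once.
Trained networks look in the newest picture that a camera, given by its name, has taken for a name from the list of things; names that differ only in an ending like _2 or _b are one class to them, and where a whole thing is asked for, a point or a joint stands for the part that bears it (a point fixed in the world has none). Each returns a list of dicts, best first, with "conf" (0 to 1); they miss things now and then, are a little off and sometimes report something else, mostly with a low value. They report only what shows in the picture. A call takes as long as a camera call.
- arm.look_for(camera, query): "point" ([row, column] in pixels, amid what is visible of it).
- arm.silhouettes(camera, query): "region" (384x512 bool, what is visible of it) and "point" ([row, column] in pixels, amid what is visible of it).
- arm.place_of(camera, query): "point" ([row, column] in pixels: a listed point, or the origin of a listed thing).
The state is a dict: "clock": time; "joints": joint angles; "dq": joint speeds; "joint_efforts": joint torques, N m; "position": TCP position; "ee_rot": TCP orientation; "force": force on the tool from outside, world axes, zero at the start; "ft_torque": the same for the moment, N m; "width": opening from 0.0 (shut) to 1.0 (fully open); "gripper_force": force on a finger pad.
Only numpy, scipy, OpenCV 4.12 (cv2) and the standard library are available. Lean on these libraries where they do the work, as an engineer would, in place of code of your own. Each camera call takes 0.05 s, during which the arm holds its last target. There are 200 camera calls.

### The job

Take the small rake from its rest and, with its teeth lying lightly on the tray floor, rake the heaped nuts from the far end of the tray through the middle and into the near end, until they lie in one even layer, none on top of another, with at least two nuts in each third of the tray's length and none out of it. Never bear down hard with the rake (20 N at most), touch the nuts only with the rake, and leave the other things on the counter alone. Then lay the rake back on its rest as it was, teeth down and handle in the saddle.

Things in the scene. Friction and masses are not known exactly. Their poses are not given: they have to be found in the camera images.
- tray: Shallow green plastic tray, fixed. Inside 240 mm long (its x, away from the robot) by 130 mm wide (y); walls 6 mm thick, rim 25 mm, floor 5 mm above the counter, but bowed up smoothly by 5 to 6 mm somewhere between x = -100 and +30 mm. Origin: centre of its underside. Thirds along x: far above +40 mm, middle, near below -40 mm. Nuts start in the far third, 15 mm from its wall.
- rake: Rigid wooden rake, lying level on its rest, teeth down. Origin: tip of the middle tooth; x to its front, z up. Three steel teeth 6 mm thick at y = -20, 0, 20 mm; above them a head 18 x 56 mm (x, y), 38 to 54 mm up; on that a handle 24 mm wide (y), 20 mm high, centre line 78 mm above the tips, from x = +25 to -170 mm. Grip the handle right above the teeth (x = 0). 160 g.
- rake_handle_end (a point): centre of the handle's butt: 165 mm behind the teeth (rake x = -165 mm), on the handle's centre line
- rest: Rake rest, fixed: board 240 mm (x, away from the robot) x 80 mm, 8 mm thick, with a saddle at x = -70 mm that carries the handle's underside 68 mm above the board, between ears 40 mm apart and 12 mm high. The rake's teeth stand on the board near x = +70 mm. Origin: centre of its underside.
- nut1: Plain steel hexagon nut, 27 mm across flats, 31 mm across corners, 15 mm thick, about 55 g. Origin: its middle (on the level floor 12.5 mm above the counter if flat, 18 to 21 mm on its edge); z along its bore. Starts on the floor.
- nut2: Plain steel hexagon nut, 27 mm across flats, 31 mm across corners, 15 mm thick, about 55 g. Origin: its middle (on the level floor 12.5 mm above the counter if flat, 18 to 21 mm on its edge); z along its bore. Starts on the floor.
- nut3: Plain steel hexagon nut, 27 mm across flats, 31 mm across corners, 15 mm thick, about 55 g. Origin: its middle (on the level floor 12.5 mm above the counter if flat, 18 to 21 mm on its edge); z along its bore. Starts on the floor.
- nut4: Plain steel hexagon nut, 27 mm across flats, 31 mm across corners, 15 mm thick, about 55 g. Origin: its middle (on the level floor 12.5 mm above the counter if flat, 18 to 21 mm on its edge); z along its bore. Starts on the floor.
- nut5: Plain steel hexagon nut, 27 mm across flats, 31 mm across corners, 15 mm thick, about 55 g. Origin: its middle (on the level floor 12.5 mm above the counter if flat, 18 to 21 mm on its edge); z along its bore. Starts on the floor.
- nut6: Plain steel hexagon nut, 27 mm across flats, 31 mm across corners, 15 mm thick, about 55 g. Origin: its middle (on the level floor 12.5 mm above the counter if flat, 18 to 21 mm on its edge); z along its bore. Starts on the floor.
- nut7: Plain steel hexagon nut, 27 mm across flats, 31 mm across corners, 15 mm thick, about 55 g. Origin: its middle (on the level floor 12.5 mm above the counter if flat, 18 to 21 mm on its edge); z along its bore. Starts on top of the others.
- nut8: Plain steel hexagon nut, 27 mm across flats, 31 mm across corners, 15 mm thick, about 55 g. Origin: its middle (on the level floor 12.5 mm above the counter if flat, 18 to 21 mm on its edge); z along its bore. Starts on top of the others.
- jar: Bystander: glass jar, 44 mm wide, 60 mm high, between tray and rest. Origin: on its underside.
- screwdriver: Bystander: screwdriver, 160 mm, lying between tray and rest. Origin: on its underside.
- tape: Bystander: tape measure, 62 x 34 x 60 mm, at the left. Origin: on its underside.
- can: Bystander: tin, 74 mm wide, 100 mm high, at the right. Origin: on its underside.
- spade_grip: Bystander: wooden T-shaped spade grip lying beyond the tray. Origin: on its underside.

How it is judged:
By the outcome, as a careful person would: the job done as asked, in the order asked, and still so for the second after the job is handed in, with the robot touching nothing.
It also fails if it takes over 72 s, if anything falls off the work surface, if the arm or the gripper's body presses on something with over 40 N, if the wrist force passes 120 N, or if a joint passes its speed limit or range.

## Working session

There is one attempt and no reset: what is moved stays moved. The work goes in short steps, Python scripts to look and compute and a shell command to move; the robot and the scene stay as the last step left them, time stands still between calls to the robot, and variables do not carry over. Pictures are saved under pics/ and viewed, at most 10 in all, crops included, and the job is handed in when it is done.

```bash
mkdir -p pics
cat > h.py <<'E'
import numpy as np, cv2
from cell import arm
from scipy.spatial.transform import Rotation as R
def ray(cam,p):
    c=arm.get_calibration(cam);K=np.array(c["intrinsics"]);P=np.array(c["pose"])
    r,col=p;u=(col-K[0,2])/K[0,0];v=(r-K[1,2])/K[1,1]
    if cam=="wrist":
        t=np.hypot(u,v);s=np.sin(t)/max(t,1e-9);d=np.array([u*s,-v*s,-np.cos(t)])
    else: d=np.array([u,-v,-1.])
    return P[:3,3],P[:3,:3]@d
def at(cam,p,z):
    o,d=ray(cam,p);return o+d*(z-o[2])/d[2]
def px(cam,X):
    c=arm.get_calibration(cam);K=np.array(c["intrinsics"]);P=np.array(c["pose"])
    q=P[:3,:3].T@(np.array(X)-P[:3,3]);x,y,z=q[0],-q[1],-q[2]
    if cam=="wrist":
        r=np.hypot(x,y);t=np.arctan2(r,z);x,y=x/r*t,y/r*t
    else:x,y=x/z,y/z
    return np.array([K[1,1]*y+K[1,2],K[0,0]*x+K[0,2]])
def save(cam,n):
    im=arm.get_image(cam);cv2.imwrite(f"pics/{n}.png",im[:,:,::-1]);return im
E
python3 - <<'E'
from h import *
np.set_printoptions(precision=3,suppress=True)
s=arm.observe();print(s["clock"],s["position"],s["ee_rot"],s["force"],s["width"]);print(R.from_rotvec(s["ee_rot"]).as_matrix())
a=save("top","t0");b=save("side","s0")
cv2.imwrite("pics/both.png",np.hstack([a,b])[:,:,::-1])
for c in("top","side"):print(c,np.array(arm.get_calibration(c)["pose"]))
for q,z in [("tray",0),("rake",.008),("rake_handle_end",.086),("rest",0),("jar",0),("screwdriver",0),("can",0),("tape",0)]:
  for r in arm.place_of("top",q)[:2]:print(q,np.round(r["conf"],2),np.round(r["point"]),at("top",r["point"],z))
for r in arm.place_of("top","nut1"):print("nut",r["conf"],np.round(r["point"]),at("top",r["point"],.0125))
E
```

```text
0.0 [ 0.215 -0.587  0.404] [-3.092 -0.549  0.001] [0.013 0.008 0.288] 0.9996511717538934
[[ 0.939  0.345 -0.001]
 [ 0.345 -0.939  0.001]
 [-0.    -0.002 -1.   ]]
top [[-0.003  0.997 -0.083  0.496]
 [-0.999 -0.005 -0.034 -0.023]
 [-0.034  0.083  0.996  1.147]
 [ 0.     0.     0.     1.   ]]
side [[ 0.994  0.086 -0.065  0.533]
 [-0.107  0.708 -0.698 -0.651]
 [-0.014  0.701  0.713  0.747]
 [ 0.     0.     0.     1.   ]]
tray 0.73 [203. 325.] [ 0.535 -0.14   0.   ]
rake 0.81 [177. 207.] [0.602 0.159 0.008]
rake 0.62 [186. 425.] [ 0.575 -0.388  0.008]
rake_handle_end 0.88 [245. 204.] [0.435 0.152 0.086]
rake_handle_end 0.65 [182. 312.] [ 0.582 -0.102  0.086]
rest 0.71 [203. 208.] [0.536 0.156 0.   ]
jar 0.65 [160. 266.] [0.645 0.009 0.   ]
screwdriver 0.68 [236. 272.] [ 0.452 -0.004  0.   ]
tape 0.94 [192. 126.] [0.566 0.37  0.   ]
tape 0.6 [179. 331.] [ 0.595 -0.156  0.   ]
nut 0.72 [194. 129.] [0.56  0.357 0.012]
nut 0.69 [173. 319.] [ 0.61  -0.123  0.012]
nut 0.68 [168. 350.] [ 0.622 -0.2    0.012]
nut 0.61 [166. 315.] [ 0.627 -0.113  0.012]
nut 0.61 [179. 330.] [ 0.594 -0.151  0.012]
nut 0.51 [185. 347.] [ 0.58  -0.192  0.012]
nut 0.44 [170. 332.] [ 0.617 -0.156  0.012]
nut 0.41 [181. 313.] [ 0.589 -0.108  0.012]
nut 0.41 [176. 342.] [ 0.602 -0.181  0.012]
nut 0.39 [126. 275.] [ 0.73  -0.015  0.012]
```

Run:
```python
import cv2,numpy as np
t=cv2.imread("pics/t0.png");s=cv2.imread("pics/s0.png")
a=cv2.resize(t[90:290,90:400],None,fx=2.5,fy=2.5,interpolation=cv2.INTER_CUBIC)
cv2.imwrite("pics/a.png",a)
```

```text
(no output)
```

View pics/a.png

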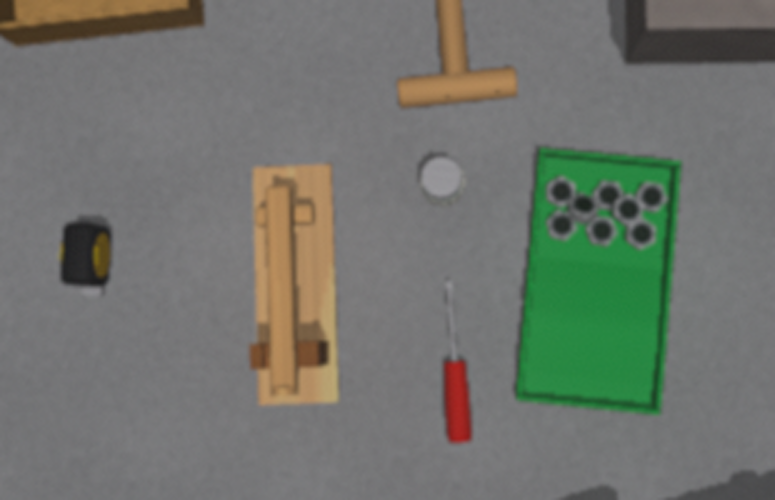

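View pics/s0.png

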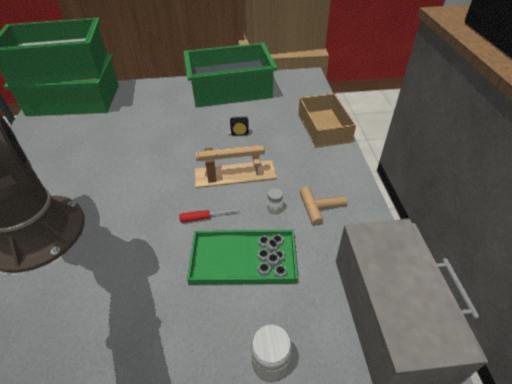

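The top view shows the rest with the rake on the left, its handle running crop (280,185)→(283,392). The tray is on the right, with corners near crop (540,148), (680,160), (660,410) and (518,398). The nuts are heaped at its far end, and the floor shading changes around crop rows 260–318. The side view shows the same layout, with the can at pixel (350,272), right of the tray.

Run:
```python
from h import *
np.set_printoptions(precision=4,suppress=True)
t=arm.get_image("top")
def reg(cam,q,z):
    r=arm.silhouettes(cam,q)[0];m=r["region"].astype(np.uint8)
    c=max(cv2.findContours(m,0,2)[0],key=cv2.contourArea)
    b=cv2.boxPoints(cv2.minAreaRect(c.astype(np.float32)))
    w=np.array([at(cam,p[::-1],z)[:2] for p in b])
    e=w[1]-w[0],w[2]-w[1]
    e=max(e,key=np.linalg.norm);print(cam,q,r["conf"],"ctr",w.mean(0),"yaw",np.degrees(np.arctan(e[1]/e[0])),"dims",np.linalg.norm(w[1]-w[0]),np.linalg.norm(w[2]-w[1]))
reg("top","tray",.025);reg("top","rest",.008);reg("top","rake",.096)
c=np.array([[148,540],[160,680],[410,660],[398,518]])/2.5+90
w=np.array([at("top",p,.025)[:2] for p in c]);print("tray corners",w,w.mean(0))
c=np.array([[167,253],[165,330],[402,338],[404,260]])/2.5+90
w=np.array([at("top",p,.008)[:2] for p in c]);print("rest corners",w,w.mean(0))
c=np.array([[186,268],[186,290],[390,296],[390,271]])/2.5+90
w=np.array([at("top",p,.096)[:2] for p in c]);print("handle corners",w)
arm.get_image("side")
for q,z in [("tray",0),("rake",.008),("rake_handle_end",.086),("rest",0),("jar",0),("can",0)]:
  for r in arm.place_of("side",q)[:1]:print(q,np.round(r["conf"],2),at("side",r["point"],z))
```

```text
top tray 0.65 ctr [ 0.5377 -0.1458] yaw -5.7061237959463575 dims 0.2532443619017463 0.14672306211832128
top rest 0.73 ctr [0.5355 0.1573] yaw 0.25799534453070166 dims 0.08958471427924214 0.2393822324899112
top rake 0.75 ctr [0.5276 0.1526] yaw 0.3641652781843686 dims 0.054272265215030445 0.19298540612489945
tray corners [[ 0.6682 -0.0912]
 [ 0.6551 -0.2296]
 [ 0.4095 -0.2052]
 [ 0.4211 -0.0671]] [ 0.5385 -0.1483]
rest corners [[0.6536 0.1999]
 [0.655  0.1211]
 [0.4161 0.1119]
 [0.4141 0.1903]] [0.5347 0.1558]
handle corners [[0.6233 0.1683]
 [0.6232 0.1475]
 [0.4333 0.1404]
 [0.4333 0.1637]]
tray 0.7 [ 0.5372 -0.1459 -0.    ]
rake 0.85 [0.6074 0.1733 0.008 ]
rake_handle_end 0.97 [0.4414 0.1437 0.086 ]
rest 0.7 [ 0.541   0.1411 -0.    ]
jar 0.74 [0.6263 0.0063 0.    ]
can 0.69 [ 0.5771 -0.3943  0.    ]
```

```bash
cat >> h.py <<'E'
np.set_printoptions(precision=4,suppress=True)
def yaw(s=None):
    s=s or arm.observe();M=R.from_rotvec(s["ee_rot"]).as_matrix();return np.degrees(np.arctan2(M[1,0],M[0,0]))
def to(x,y,z,yw,s=None):
    "tool shift + roll (rad) from measured pose"
    s=s or arm.observe();M=R.from_rotvec(s["ee_rot"]).as_matrix()
    return np.r_[M.T@(np.array([x,y,z])-s["position"]),-np.radians(yw-yaw(s))]
E
python3 -c "
from h import *
print(to(.56,.157,.36,1.8),arm.observe()['joints'])"
```

```text
[ 0.5798 -0.5795  0.0447  0.3203] [ 1.1164  0.4345  0.025   1.5732 -0.0116  1.134  -0.0751]
```

```bash
python3 -m inch '0.034 -0.034 0 0 0.09;0.068 -0.068 0 0 0.09;0.102 -0.102 0 0 0.09;0.136 -0.136 0 0 0.09;0.17 -0.17 0 0 0.09'
python3 -m inch '0.034 -0.034 0 0 0.09;0.068 -0.068 0 0 0.09;0.102 -0.102 0 0 0.09;0.136 -0.136 0 0 0.09;0.17 -0.17 0 0 0.09'
python3 -m inch '0.034 -0.034 0 0 0.09;0.068 -0.068 0 0 0.09;0.102 -0.102 0 0 0.09;0.136 -0.136 0 0 0.09;0.17 -0.17 0 0 0.09'
python3 -m inch '0.035 -0.035 0.015 0.14 0.09;0.07 -0.07 0.03 0.28 0.09;0.07 -0.07 0.045 0.32 0.09;0.07 -0.07 0.045 0.32 0.09'
python3 - <<'E'
from h import *
s=arm.observe();print(s["clock"],s["position"],yaw(s))
a=save("wrist","w1")
for q,z in [("rake",.008),("rake_handle_end",.086),("rest",0)]:
  for r in arm.place_of("wrist",q)[:2]:print(q,np.round(r["conf"],2),np.round(r["point"]),at("wrist",r["point"],z))
r=arm.silhouettes("wrist","rake")[0];m=r["region"]
ys,xs=np.nonzero(m);W=np.array([at("wrist",(y,x),.096)[:2] for y,x in zip(ys,xs)])
for lo in np.arange(.42,.64,.02):
    k=(W[:,0]>=lo)&(W[:,0]<lo+.02)
    if k.any():print("%.2f"%(lo+.01),W[k,1].min(),W[k,1].max())
print(W[:,0].min(),W[:,0].max())
E
```

```text
clock: 1.6
position: [0.3168, -0.3668, 0.4049]
ee_rot: [3.093, 0.549, 0.001]
force: [1.8, -0.5, -0.4]
width: 0.977
gripper_force: 0.0
clock: 2.1
position: [0.4178, -0.1486, 0.4051]
ee_rot: [3.093, 0.549, 0.001]
force: [0.8, -0.7, 0.5]
width: 0.978
gripper_force: 0.0
clock: 2.6
position: [0.519, 0.0695, 0.405]
ee_rot: [3.093, 0.549, 0.001]
force: [0.8, -1.2, -0.4]
width: 0.98
gripper_force: 0.0
clock: 3.0
position: [0.5595, 0.1592, 0.3574]
ee_rot: [3.14, 0.054, -0.006]
force: [-0.1, -1.2, -0.5]
width: 0.976
gripper_force: 0.0
3.0 [0.5595 0.1592 0.3574] 1.9719353709902954
rake 0.96 [138. 255.] [0.6034 0.1599 0.008 ]
rake 0.45 [139. 465.] [ 0.6238 -0.1178  0.008 ]
rake_handle_end 0.77 [306. 260.] [0.4381 0.1491 0.086 ]
rake_handle_end 0.66 [153. 478.] [ 0.615  -0.0759  0.086 ]
rest 0.62 [194. 260.] [0.5367 0.1522 0.    ]Traceback (most recent call last):
  File "<stdin>", line 7, in <module>
  File "h.py", line 12, in at
    o,d=ray(cam,p);return o+d*(z-o[2])/d[2]
        ~~~^^^^^^^
  File "h.py", line 5, in ray
    c=arm.get_calibration(cam);K=np.array(c["intrinsics"]);P=np.array(c["pose"])
ValueError: time passes only in moves, steps and waits
```

View pics/w1.png

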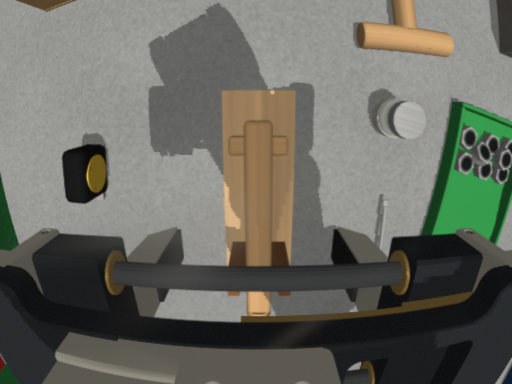

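The wrist view shows the handle from pixel row 121 to 315 at about column 258, and the rake head centred near (145,259). The saddle is at row 250.

Run:
```python
from h import *
for n,p,z in [("head",(145,258.7),.062),("front",(121,258),.096),("h150",(150,258.5),.096),("h235",(235,258.8),.096),("butt",(314,259),.086)]:print(n,at("wrist",p,z))
print(to(.602,.1585,.30,1.9), to(.602,.1585,.247,1.9))
```

```text
head [0.603  0.1561 0.062 ]
front [0.6269 0.1576 0.096 ]
h150 [0.6029 0.1564 0.096 ]
h235 [0.5265 0.1537 0.096 ]
butt [0.4272 0.1502 0.086 ]
[ 0.0417 -0.001   0.0609 -0.0026] [ 0.0416 -0.0011  0.1139 -0.0026]
```

```bash
python3 -m inch '0.03 0.001 0.02 0 0.09;0.042 0.001 0.055 0 0.09;0.042 0.001 0.085 0 0.09;0.042 0.001 0.105 0 0.09;0.042 0.001 0.111 0 0.09'
python3 -m inch '0 0 0 0 0.09;0 0 0 0 0.04;0 0 0 0 0.02;0 0 0 0 0.01;0 0 0 0 0.005' 60
python3 -m inch '0 0 0 0 0.005;0 0 0 0 0.005;0 0 0 0 0.005'
python3 -c "
from h import *
s=arm.observe();print(s['clock'],s['position'],yaw(s),s['force'],s['ft_torque'],s['width']*.0918)"
```

```text
clock: 3.75
position: [0.6016, 0.1564, 0.2473]
ee_rot: [3.14, 0.048, -0.004]
force: [-0.2, -1.0, -0.0]
width: 0.981
gripper_force: 0.0
clock: 4.25
position: [0.6022, 0.1579, 0.2495]
ee_rot: [-3.141, -0.05, -0.002]
force: [-0.2, 0.1, 0.6]
width: 0.681
gripper_force: 0.0
clock: 4.55
position: [0.602, 0.1579, 0.2487]
ee_rot: [3.141, 0.05, -0.0]
force: [0.1, 0.1, -0.5]
width: 0.42
gripper_force: 0.0
4.55 [0.602  0.1579 0.2487] 1.8156819756276523 [ 0.128   0.1047 -0.4524] [0.0031 0.0219 0.0047] 0.038583699986946586
```

```bash
python3 -m inch '0 0 0 0 0;0 0 0 0 0;0 0 0 0 0;0 0 0 0 0;0 0 0 0 0' 60
python3 -c "
from h import *
s=arm.observe();print(s['clock'],s['position'],yaw(s),s['force'],s['ft_torque'],s['width']*.0918)"
```

```text
clock: 5.05
position: [0.602, 0.1579, 0.2486]
ee_rot: [3.141, 0.05, -0.0]
force: [0.7, 0.0, -1.2]
width: 0.254
gripper_force: 60.0
5.05 [0.602  0.1579 0.2486] 1.8159327814234743 [ 0.7298  0.003  -1.1717] [ 0.0365 -0.0605 -0.0094] 0.02331070550991163
```

```bash
python3 -m inch '0 0 -0.015 0 0;0 0 -0.04 0 0;0 0 -0.075 0 0;0 0 -0.11 0 0;0 0 -0.11 0.129 0' 60
python3 - <<'E'
from h import *
s=arm.observe();print(s['clock'],s['position'],yaw(s),s['force'],s['ft_torque'],s['width']*.0918)
T=np.array([.538,-.147]);a=np.radians(-5.6);M=np.array([[np.cos(a),-np.sin(a)],[np.sin(a),np.cos(a)]])
for x,y,z in [(562,191,.02),(609,195,.02),(652,196,.02),(584,204,.035),(628,209,.035),(562,225,.02),(601,231,.02),(641,233,.02)]:
    w=at("top",(y/2.5+90,x/2.5+90),z)[:2];print(w,M.T@(w-T)*1000)
for p in [(148,540),(160,680),(410,660),(398,518)]:
    w=at("top",(p[0]/2.5+90,p[1]/2.5+90),.025)[:2];print("corner",M.T@(w-T)*1000)
for l in (-38,0,38):
    for x in (112,-110): print(x,l,T+M@np.array([x,l])/1000,to(*(T+M@np.array([x,l])/1000),.33,-5.6))
E
```

```text
clock: 5.55
position: [0.6032, 0.1586, 0.3652]
ee_rot: [-3.134, 0.153, -0.013]
force: [0.1, 1.7, -2.1]
width: 0.257
gripper_force: 60.0
5.55 [0.6032 0.1586 0.3652] -5.606355586836017 [ 0.1146  1.662  -2.0774] [ 0.0096 -0.1278  0.0263] 0.023595844823330846
[ 0.6255 -0.113 ] [83.7518 42.4236]
[ 0.6212 -0.1596] [84.0065 -4.3943]
[ 0.6199 -0.2021] [ 86.8913 -46.8765]
[ 0.6108 -0.1332] [71.0751 20.8774]
[ 0.6056 -0.1761] [ 70.0934 -22.3671]
[ 0.5914 -0.1125] [49.8238 39.508 ]
[ 0.5852 -0.1511] [47.4188  0.5276]
[ 0.583  -0.1906] [ 49.0811 -38.991 ]
corner [124.1418  68.237 ]
corner [124.6025 -70.7988]
corner [-122.2054  -70.4546]
corner [-124.0986   68.0843]
112 -38 [ 0.6458 -0.1957] [ 0.0766  0.3486  0.0344 -0.0001]
-110 -38 [ 0.4248 -0.1741] [-0.1453  0.3486  0.0326 -0.0001]
112 0 [ 0.6495 -0.1579] [ 0.0766  0.3106  0.0346 -0.0001]
-110 0 [ 0.4285 -0.1363] [-0.1453  0.3106  0.0328 -0.0001]
112 38 [ 0.6532 -0.1201] [ 0.0766  0.2726  0.0347 -0.0001]
-110 38 [ 0.4322 -0.0984] [-0.1454  0.2726  0.0329 -0.0001]
```

```bash
python3 -m inch '0.015 0.045 0 0 0;0.03 0.09 0 0 0;0.045 0.135 0 0 0;0.06 0.18 0 0 0;0.075 0.225 0 0 0' 60
python3 -m inch '0 0.03 0 0 0;0 0.05 0 0 0;0 0.05 0.02 0 0;0 0.05 0.04 0 0;0 0.05 0.04 0 0'
python3 - <<'E'
from h import *
s=arm.observe();print(s['clock'],s['position'],yaw(s),s['force'])
a=save("wrist","w2");a=save("side","s2")
T=np.array([.538,-.147]);t=np.radians(-5.6);M=np.array([[np.cos(t),-np.sin(t)],[np.sin(t),np.cos(t)]])
print("tcp in tray",M.T@(s['position'][:2]-T)*1000)
w=cv2.imread("pics/w2.png");b=a[200:300,170:330,::-1];b=cv2.resize(b,None,fx=3.2,fy=3.2)[:,:512]
cv2.imwrite("pics/w2b.png",np.vstack([w[:250],b])[:600])
E
```

```text
clock: 6.05
position: [0.6548, -0.0751, 0.36]
ee_rot: [-3.138, 0.152, -0.001]
force: [0.5, 0.0, -1.6]
width: 0.256
gripper_force: 60.0
clock: 6.55
position: [0.6489, -0.1233, 0.317]
ee_rot: [-3.137, 0.153, 0.007]
force: [-1.5, 0.9, -1.5]
width: 0.257
gripper_force: 60.0
6.55 [ 0.6489 -0.1233  0.317 ] -5.586506732319621 [-1.4606  0.8852 -1.4617]
tcp in tray [108.0253  34.4447]
```

View pics/w2b.png

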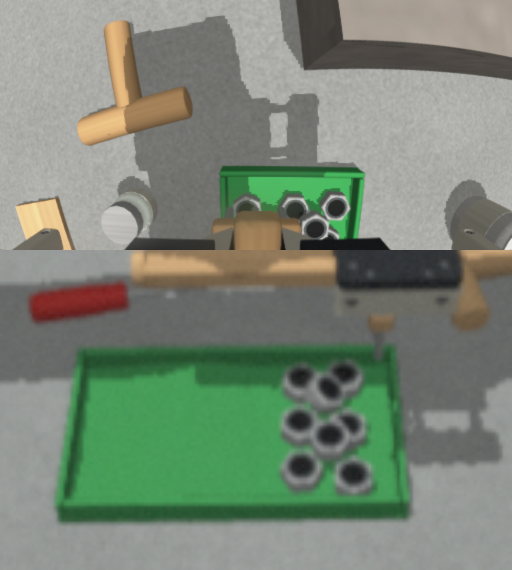

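The wrist view shows the tray's far wall at pixel rows 167–178, between columns 220 and 363, with the far nuts near (207,294) and (207,335). The side view shows a rake tooth hanging just inside the far wall on the left (far-y) side.

Run:
```python
from h import *
T=np.array([.538,-.147]);t=np.radians(-5.6);M=np.array([[np.cos(t),-np.sin(t)],[np.sin(t),np.cos(t)]])
s=arm.observe();print(s['position'],M.T@(s['position'][:2]-T)*1000)
for n,p,z in [("cornerL",(167,220),.025),("cornerR",(167,363),.025),("inner floor",(184,230),.005),("inner wall bot R",(184,352),.005),("nutA2",(208,294.5),.02),("nutA3",(207,335),.02),("nutA1",(209,246),.02)]:
    print(n,M.T@(at("wrist",p,z)[:2]-T)*1000)
```

```text
[ 0.65   -0.1229  0.3196] [109.1327  34.8983]
cornerL [131.1843  69.9933]
cornerR [132.3468 -68.8741]
inner floor [109.4332  62.7135]
inner wall bot R [109.9084 -65.5128]
nutA2 [88.6108 -2.4564]
nutA3 [ 89.4707 -44.2868]
nutA1 [87.5928 45.9773]
```

```bash
python3 -m inch '0.003 -0.0015 0 0 0;0.003 -0.0015 0.025 0 0;0.003 -0.0015 0.05 0 0;0.003 -0.0015 0.055 0 0;0.003 -0.0015 0.055 0 0' 60
python3 -m inch '0 0 0.004 0 0;0 0 0.008 0 0;0 0 0.012 0 0;0 0 0.012 0 0;0 0 0.012 0 0'
python3 - <<'E'
from h import *
T=np.array([.538,-.147]);t=np.radians(-5.6);M=np.array([[np.cos(t),-np.sin(t)],[np.sin(t),np.cos(t)]])
s=arm.observe();print(s['position'],M.T@(s['position'][:2]-T)*1000,s['ft_torque'])
a=save("side","s3");cv2.imwrite("pics/s3c.png",cv2.resize(a[215:295,180:310,::-1],None,fx=5,fy=5,interpolation=2))
E
```

```text
clock: 7.15
position: [0.6533, -0.1217, 0.264]
ee_rot: [-3.138, 0.152, 0.001]
force: [0.4, 0.1, -2.0]
width: 0.256
gripper_force: 60.0
clock: 7.65
position: [0.6531, -0.1219, 0.2518]
ee_rot: [3.138, -0.153, 0.0]
force: [-0.4, 1.4, -2.0]
width: 0.259
gripper_force: 60.0
[ 0.6531 -0.1219  0.2518] [112.1153  36.2267] [ 0.0244 -0.0468 -0.031 ]
```

View pics/s3c.png

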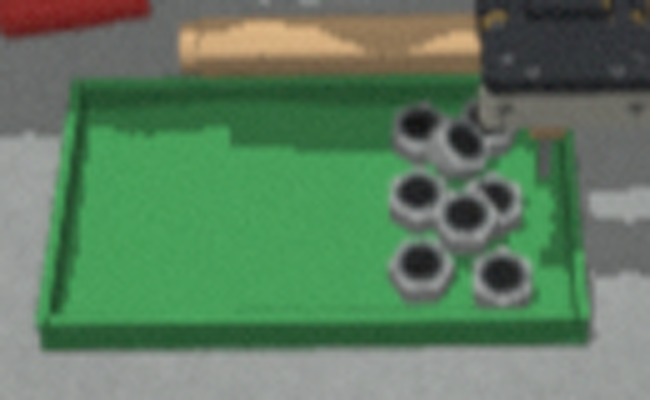

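The tooth at crop (545,160) stands between the nuts and the far wall, clear of both. Next I lower it to touch.

```bash
python3 -m inch '0 0 0.002 0 0;0 0 0.004 0 0;0 0 0.0045 0 0;0 0 0.0045 0 0' 60 | grep -E "pos|force:"
python3 -m inch '0 0 0.0005 0 0;0 0 0.001 0 0;0 0 0.001 0 0'| grep -E "pos|force:"
```

```text
position: [0.653, -0.1219, 0.247]
force: [-0.3, -0.1, -1.2]
gripper_force: 60.0
position: [0.6531, -0.1219, 0.2462]
force: [0.1, -0.9, -1.1]
gripper_force: 60.0
```

```bash
python3 -m inch '0 0 0.0004 0 0;0 0 0.0008 0 0;0 0 0.0008 0 0' 60 | grep -E "pos|force:"
python3 -m inch '0 0 0.0004 0 0;0 0 0.0008 0 0;0 0 0.0008 0 0'| grep -E "pos|force:"
```

```text
position: [0.6532, -0.1219, 0.2456]
force: [-0.7, -0.6, -0.8]
gripper_force: 60.0
position: [0.6533, -0.1218, 0.2454]
force: [-0.8, 1.0, 6.0]
gripper_force: 60.0
```

```bash
python3 -m inch '-0.008 0 -0.0004 0 0;-0.02 0 -0.0004 0 0;-0.035 0 -0.0004 0 0;-0.05 0 -0.0004 0 0;-0.065 0 -0.0004 0 0' 60 | grep -E "pos|force:"
python3 - <<'E'
from h import *
s=arm.observe();print(s['clock'],s['ft_torque'])
a=save("side","s4");cv2.imwrite("pics/s4c.png",cv2.resize(a[215:295,180:310,::-1],None,fx=5,fy=5,interpolation=2))
E
```

```text
position: [0.5883, -0.1155, 0.2455]
force: [2.7, 0.5, 0.0]
gripper_force: 60.0
9.5 [-0.0123 -0.8101  0.0101]
```

View pics/s4c.png

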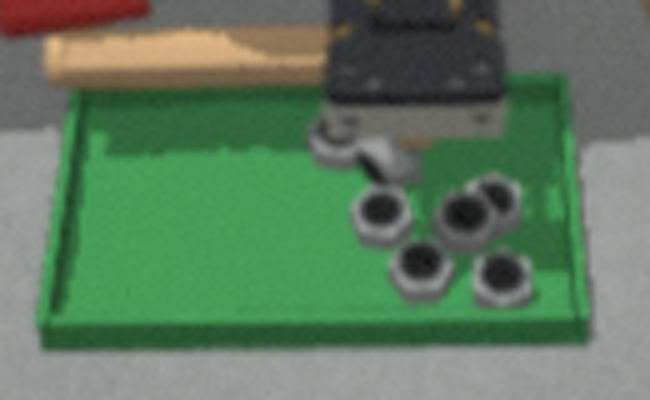

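The rake carries A1, B1 and one tipped top nut together, at crop (335,145), (390,160) and (380,212). Before going on, I read the floor bow from shading in the first picture.

Run:
```python
from h import *
T=np.array([.538,-.147]);t=np.radians(-5.6);M=np.array([[np.cos(t),-np.sin(t)],[np.sin(t),np.cos(t)]])
im=cv2.imread("pics/t0.png").astype(float)
for x in range(35,-116,-5):
    v=[]
    for y in range(-50,51,2):
        p=px("top",np.r_[T+M@np.array([x,y])/1000,.006]);v.append(im[int(round(p[0])),int(round(p[1])),1])
    print(x,round(np.mean(v),1),end="; ")
```

```text
35 131.3; 30 136.1; 25 136.3; 20 135.6; 15 131.3; 10 130.4; 5 130.9; 0 130.8; -5 130.8; -10 131.6; -15 132.2; -20 132.3; -25 132.2; -30 132.4; -35 133.4; -40 135.3; -45 136.5; -50 137.4; -55 137.2; -60 137.0; -65 136.9; -70 136.6; -75 136.2; -80 136.2; -85 135.7; -90 135.6; -95 135.5; -100 136.8; -105 137.1; -110 137.5; -115 129.0;
```

```bash
python3 -m inch '-0.008 0 0 0 0;-0.016 0 0 0 0;-0.024 0 0 0 0' 60 | grep -E "pos|force:"
python3 -m inch '-0.003 0 0 0 0;-0.006 0 -0.0002 0 0' | grep -E "pos|force:"
python3 -m inch '-0.003 0 -0.0002 0 0;-0.006 0 -0.0004 0 0' | grep -E "pos|force:"
```

```text
position: [0.5649, -0.1132, 0.2455]
force: [3.6, 0.1, 2.9]
gripper_force: 60.0
position: [0.5588, -0.1127, 0.2455]
force: [4.9, 0.1, 2.6]
gripper_force: 60.0
position: [0.5531, -0.1121, 0.246]
force: [5.5, -0.5, 3.5]
gripper_force: 60.0
```

```bash
python3 -m inch '-0.003 0 -0.0003 0 0;-0.006 0 -0.0006 0 0' | grep -E "pos|force:"
python3 -m inch '-0.003 0 -0.0004 0 0;-0.006 0 -0.0008 0 0' | grep -E "pos|force:"
python3 -m inch '-0.003 0 -0.0004 0 0;-0.006 0 -0.0009 0 0' | grep -E "pos|force:"
```

```text
position: [0.5473, -0.1115, 0.2467]
force: [5.9, 0.1, 3.8]
gripper_force: 60.0
position: [0.5413, -0.1109, 0.2474]
force: [5.7, 1.1, 3.7]
gripper_force: 60.0
position: [0.5351, -0.1104, 0.2482]
force: [5.0, -1.2, 3.2]
gripper_force: 60.0
```

```bash
python3 -m inch '-0.003 0 -0.0004 0 0;-0.006 0 -0.0009 0 0' | grep -E "pos|force:"
python3 -m inch '-0.003 0 -0.0004 0 0;-0.006 0 -0.0009 0 0' | grep -E "pos|force:"
python3 -m inch '-0.003 0 -0.0003 0 0;-0.006 0 -0.0007 0 0' | grep -E "pos|force:"
```

```text
position: [0.5289, -0.1098, 0.249]
force: [4.8, -0.8, 3.1]
gripper_force: 60.0
position: [0.5225, -0.1091, 0.2497]
force: [5.3, -0.3, 2.9]
gripper_force: 60.0
position: [0.5165, -0.1086, 0.2504]
force: [3.8, -0.1, 3.0]
gripper_force: 60.0
```

```bash
python3 -m inch '-0.003 0 -0.0002 0 0;-0.006 0 -0.0004 0 0' | grep -E "pos|force:"
python3 -m inch '-0.003 0 -0.0001 0 0;-0.006 0 -0.0001 0 0' | grep -E "pos|force:"
python3 -m inch '-0.004 0 0.0001 0 0;-0.008 0 0.0002 0 0' | grep -E "pos|force:"
python3 - <<'E'
from h import *
s=arm.observe();print(s['clock'],s['ft_torque'])
a=save("side","s5");cv2.imwrite("pics/s5c.png",cv2.resize(a[215:295,180:310,::-1],None,fx=5,fy=5,interpolation=2))
E
```

```text
position: [0.5106, -0.108, 0.2509]
force: [4.6, -1.1, 4.4]
gripper_force: 60.0
position: [0.5047, -0.1074, 0.2511]
force: [4.2, 0.2, 5.4]
gripper_force: 60.0
position: [0.497, -0.1066, 0.251]
force: [5.7, -0.6, 6.1]
gripper_force: 60.0
12.05 [-0.2469 -1.6641  0.0922]
```

View pics/s5c.png

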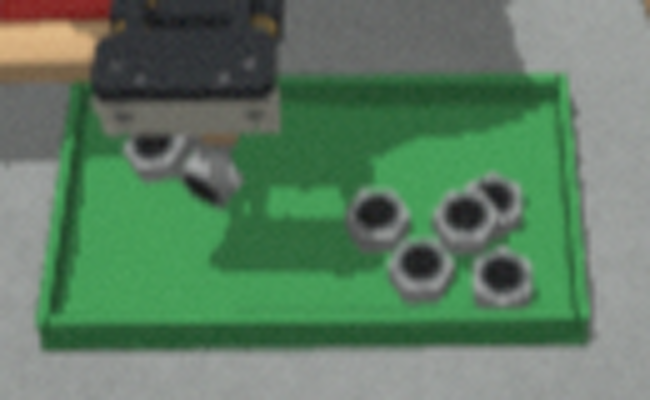

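The side crop shows nuts at (155,145) and (210,175) in the near end, the latter tipped, with A1 hidden under the gripper. B2 has moved to about (378,215), and the rest of the heap is still at the far end. I finish this stroke, back off and lift.

```bash
python3 -m inch '-0.004 0 0.0001 0 0;-0.008 0 0.0003 0 0' | grep -E "pos|force:"
python3 -m inch '0.004 0 -0.001 0 0;0.008 0 -0.003 0 0;0.008 0 -0.02 0 0;0.02 0.01 -0.04 0 0;0.05 0.03 -0.06 0 0' | grep -E "pos|force:"
python3 -m inch '0.035 0.01 0 0 0;0.07 0.02 0 0 0;0.105 0.03 0 0 0;0.11 0.04 0 0 0;0.11 0.04 0 0 0' | grep -E "pos|force:"
cat >> h.py <<'E'
T=np.array([.538,-.147]);_t=np.radians(-5.6);M2=np.array([[np.cos(_t),-np.sin(_t)],[np.sin(_t),np.cos(_t)]])
def tr(p): return M2.T@(np.array(p)[:2]-T)*1000
def totray(x,y,z): return to(*(T+M2@np.array([x,y])/1000),z,-5.6)
def nuts(cam,z=.02):
    cal=arm.get_calibration(cam)
    out=[]
    for r in arm.silhouettes(cam,"nut1"):
        if r["conf"]<.25: continue
        ys,xs=np.nonzero(r["region"]);c=(ys.mean(),xs.mean());q=tr(at(cam,c,z))
        if abs(q[0])<130 and abs(q[1])<75: out.append((round(r["conf"],2),q.round(0),len(ys),np.round(c)))
    for o in sorted(out,key=lambda o:o[1][0]):print(cam,*o)
E
python3 - <<'E'
from h import *
s=arm.observe();print(s['clock'],s['position'],tr(s['position']),s['force'])
save("side","s6");nuts("side");save("top","t6");nuts("top")
E
```

```text
position: [0.4887, -0.1058, 0.2506]
force: [3.8, 0.1, 4.1]
gripper_force: 60.0
position: [0.5341, -0.1392, 0.3101]
force: [1.5, 0.1, -1.5]
gripper_force: 60.0
position: [0.641, -0.1928, 0.3087]
force: [-0.2, -0.7, -1.7]
gripper_force: 60.0
13.3 [ 0.641  -0.1928  0.3087] [106.9822 -35.5319] [-0.1892 -0.7001 -1.7331]
side 0.5 [-88.  24.] 73 [246. 207.]
side 0.49 [-54.   7.] 97 [251. 220.]
side 0.47 [ 31. -17.] 103 [259. 255.]
side 0.65 [ 73. -20.] 143 [260. 273.]
side 0.61 [ 89. -50.] 98 [271. 280.]
side 0.58 [ 92. -13.] 41 [258. 281.]
top 0.43 [-90.  30.] 108 [237. 314.]
top 0.55 [-68.  48.] 110 [227. 307.]
top 0.49 [-56.   6.] 75 [224. 325.]
top 0.57 [28. -9.] 86 [190. 334.]
top 0.46 [ 48. -31.] 55 [183. 343.]
top 0.65 [ 73. -23.] 108 [173. 341.]
```

```bash
python3 -m inch '0.005 0.0025 0 0 0;0.005 0.0025 0.03 0 0;0.005 0.0025 0.05 0 0;0.005 0.0025 0.057 0 0;0.005 0.0025 0.057 0 0' | grep -E "pos|force:"
python3 -c "
from h import *
s=arm.observe();print(s['clock'],s['position'],tr(s['position']))"
```

```text
position: [0.6457, -0.1938, 0.2527]
force: [-0.5, -1.1, -1.0]
gripper_force: 60.0
14.0 [ 0.6457 -0.1938  0.2527] [111.7708 -36.1048]
```

```bash
python3 -m inch '0 0 0.003 0 0;0 0 0.006 0 0;0 0 0.0068 0 0;0 0 0.0068 0 0' | grep -E "pos|force:"
python3 -m inch '0 0 0.0004 0 0;0 0 0.0006 0 0;0 0 0.0006 0 0' | grep -E "pos|force:"
```

```text
position: [0.6461, -0.194, 0.247]
force: [0.2, -0.6, -1.5]
gripper_force: 60.0
position: [0.6461, -0.1941, 0.2461]
force: [-0.2, 0.2, -1.1]
gripper_force: 60.0
```

```bash
python3 -m inch '0 0 0.0004 0 0;0 0 0.0007 0 0;0 0 0.0007 0 0' | grep -E "pos|force:"
python3 -m inch '0 0 0.0003 0 0;0 0 0.0004 0 0;0 0 0.0004 0 0' | grep -E "pos|force:"
python3 -m inch '-0.008 0 0 0 0;-0.016 0 0 0 0;-0.026 0 0 0 0;-0.036 0 0 0 0;-0.046 0 0 0 0' | grep -E "pos|force:"
python3 - <<'E'
from h import *
s=arm.observe();print(s['clock'],s['position'],tr(s['position']),s['force'])
save("side","s7");nuts("side");save("top","t7");nuts("top")
E
```

```text
position: [0.6462, -0.194, 0.2456]
force: [-0.1, 0.3, 0.2]
gripper_force: 60.0
position: [0.6462, -0.194, 0.2454]
force: [-0.9, 0.6, 4.4]
gripper_force: 60.0
position: [0.5998, -0.1896, 0.2454]
force: [5.2, 0.3, 3.5]
gripper_force: 60.0
15.8 [ 0.5998 -0.1896  0.2454] [ 65.624  -36.3926] [5.1819 0.2627 3.5047]
side 0.45 [-87.  31.] 66 [244. 207.]
top 0.46 [-69.  48.] 127 [227. 307.]
top 0.47 [-56.   6.] 87 [224. 325.]
top 0.44 [-39. -45.] 617 [219. 346.]
top 0.53 [16. -7.] 73 [195. 332.]
```

```bash
python3 -m inch '0.003 0 -0.0005 0 0;0.004 0 -0.02 0 0;0.004 0 -0.05 0 0;0.004 -0.03 -0.08 0 0;0.004 -0.08 -0.09 0 0' | grep -E "pos|force:"
python3 -m inch '0 -0.05 0 0 0;0 -0.1 0 0 0;0 -0.12 0 0 0' | grep -E "pos|force:"
python3 - <<'E'
from h import *
s=arm.observe();print(s['clock'],s['position'],tr(s['position']),s['force'])
a=save("side","s8");nuts("side");b=save("top","t8");nuts("top")
a=cv2.resize(a[215:295,180:310],None,fx=4.5,fy=4.5,interpolation=2)
b=cv2.resize(b[140:270,285:375],None,fx=2.4,fy=2.77,interpolation=2)[:360]
cv2.imwrite("pics/v8.png",np.hstack([a,b])[:,:,::-1]);print(a.shape,b.shape)
E
```

```text
position: [0.6106, -0.1148, 0.3363]
force: [1.6, 1.0, -2.1]
gripper_force: 60.0
position: [0.6215, 0.0142, 0.3336]
force: [-0.5, -0.3, -2.8]
gripper_force: 60.0
16.8 [0.6215 0.0142 0.3336] [ 67.4164 168.6204] [-0.4918 -0.2642 -2.7506]
side 0.57 [-87.  23.] 118 [246. 207.]
side 0.66 [-63.  42.] 108 [240. 217.]
side 0.44 [-54.   7.] 114 [252. 220.]
side 0.45 [ 20. -13.] 112 [258. 250.]
side 0.6 [ 51. -50.] 128 [271. 264.]
top 0.48 [-55.   5.] 87 [224. 325.]
top 0.55 [16. -6.] 100 [195. 332.]
top 0.4 [ 45. -16.] 92 [184. 337.]
top 0.65 [ 49. -44.] 96 [183. 348.]
top 0.52 [73.  4.] 102 [172. 330.]
(360, 585, 3) (360, 216, 3)
```

View pics/v8.png

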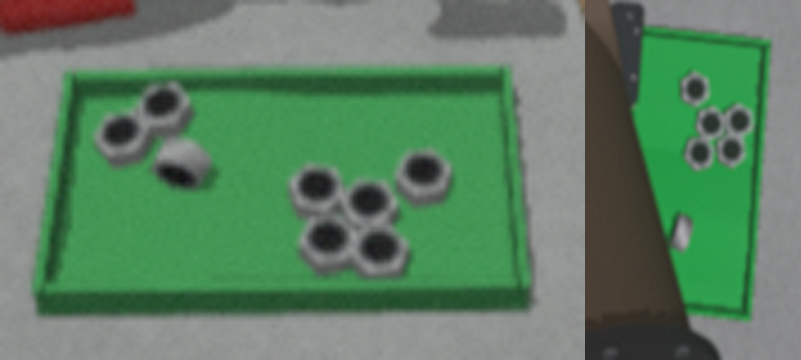

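The side and top crops show all eight nuts on the floor: three near, two in the middle (crop (315,187) and (328,238)) and three far (crop (370,202), (380,247) and (424,175)). One near nut at crop (182,162), tray (-55,6), stands on its edge, so I will tip it over toward -y with a tooth.

```bash
python3 -m inch '-0.03 0.03 0 0 0;-0.06 0.06 0 0 0;-0.09 0.09 0 0 0;-0.122 0.125 0 0 0;-0.122 0.125 0 0 0' | grep -E "pos|force:"
python3 -m inch '0 0 0.02 0 0;0 0 0.04 0 0;0 0 0.05 0 0;0 0 0.05 0 0' | grep -E "pos|force:"
python3 -c "
from h import *
s=arm.observe();print(s['clock'],s['position'],tr(s['position']))"
```

```text
position: [0.4842, -0.111, 0.3337]
force: [-0.1, 0.2, -1.2]
gripper_force: 60.0
position: [0.4889, -0.1054, 0.2833]
force: [-0.0, 0.9, -1.1]
gripper_force: 60.0
17.9 [ 0.4889 -0.1054  0.2833] [-52.9646  36.5617]
```

```bash
python3 -m inch '0 -0.006 0 0 0;0 -0.006 0.006 0 0;0 -0.006 0.0118 0 0;0 -0.006 0.0118 0 0' | grep -E "pos|force:"
python3 -m inch '0 0.006 0 0 0;0 0.012 0 0 0;0 0.018 0 0 0;0 0.024 0 0 0;0 0.028 0 0 0' | grep -E "pos|force:"
python3 - <<'E'
from h import *
s=arm.observe();print(s['clock'],s['position'],tr(s['position']))
save("side","s9");nuts("side")
E
```

```text
position: [0.4904, -0.0984, 0.2724]
force: [-0.2, 0.1, -1.5]
gripper_force: 60.0
position: [0.4878, -0.1273, 0.273]
force: [-0.1, -0.5, -1.1]
gripper_force: 60.0
18.8 [ 0.4878 -0.1273  0.273 ] [-51.9109  14.6946]
side 0.59 [-86.  18.] 57 [248. 207.]
side 0.56 [-59. -18.] 125 [260. 217.]
side 0.69 [ 47. -21.] 91 [260. 262.]
```

```bash
python3 -m inch '0 -0.01 -0.01 0 0;0 -0.02 -0.04 0 0;0 -0.05 -0.07 0 0;0.02 -0.1 -0.08 0 0;0.05 -0.14 -0.08 0 0' | grep -E "pos|force:"
python3 -m inch '0.03 -0.04 0 0 0;0.05 -0.05 0 0 0;0.05 -0.05 0 0 0' | grep -E "pos|force:"
python3 - <<'E'
from h import *
s=arm.observe();print(s['clock'],s['position'],yaw(s),tr(s['position']))
a=save("side","s10");nuts("side");b=save("top","t10");nuts("top",.015)
a=cv2.resize(a[215:295,180:310],None,fx=4.5,fy=4.5,interpolation=2)
b=cv2.resize(b[140:270,285:375],None,fx=2.4,fy=2.77,interpolation=2)[:360]
cv2.imwrite("pics/v10.png",np.hstack([a,b])[:,:,::-1])
E
```

```text
position: [0.5482, 0.0076, 0.3561]
force: [1.8, -0.6, -1.5]
gripper_force: 60.0
position: [0.6046, 0.0538, 0.3534]
force: [-0.9, -0.6, -1.9]
gripper_force: 60.0
19.7 [0.6046 0.0538 0.3534] -5.309058887642809 [ 46.6836 206.2979]
side 0.58 [-87.  23.] 121 [246. 207.]
side 0.57 [-65.  42.] 88 [240. 217.]
side 0.59 [-58. -18.] 127 [260. 217.]
side 0.52 [ 19. -12.] 90 [258. 250.]
side 0.5 [ 24. -45.] 150 [269. 252.]
side 0.53 [ 47. -21.] 109 [260. 262.]
side 0.7 [ 53. -49.] 130 [271. 265.]
side 0.53 [74. -3.] 137 [254. 273.]
top 0.5 [-90.  29.] 88 [237. 314.]
top 0.43 [-68.  48.] 101 [227. 307.]
top 0.62 [17. -7.] 115 [195. 332.]
top 0.63 [ 45. -16.] 118 [184. 337.]
top 0.4 [ 49. -44.] 94 [183. 348.]
top 0.69 [74.  3.] 124 [172. 330.]
```

View pics/v10.png

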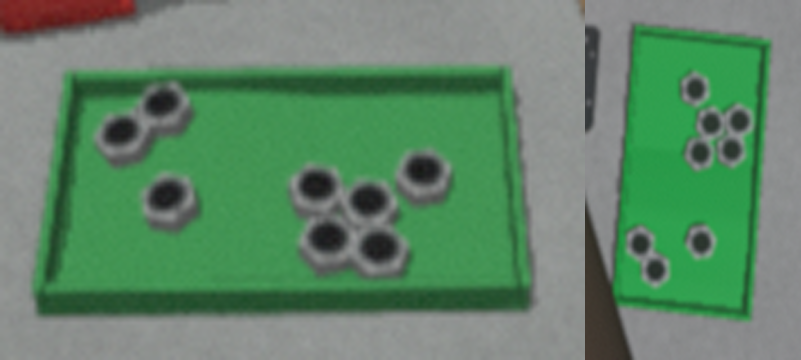

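Both crops show all eight nuts flat on the floor and apart: three near, two middle, three far. Now the rake goes back, and on the way I check whether it shifted in the grip.

```bash
python3 -m inch '0 0 0 -0.06 0;0 0 0 -0.12 0;0 0 0 -0.125 0' | grep -E "pos|force:"
python3 - <<'E'
from h import *
s=arm.observe();P=s['position'];y=yaw(s);print(s['clock'],P,y,s['ft_torque'],"go",to(.602,.1579,.36,1.8,s))
a=np.radians(y);b=P+np.array([-.165*np.cos(a),-.165*np.sin(a),-.1626])
for c in("side","top"):
    arm.get_image(c);r=arm.place_of(c,"rake_handle_end")
    print(c,"pred",px(c,b),"up10mm",px(c,b+[0,0,.01]),[(q["conf"],q["point"]) for q in r[:2]])
E
```

```text
position: [0.6021, 0.0488, 0.3532]
force: [-0.3, -0.5, -1.0]
gripper_force: 60.0
20.2 [0.6021 0.0488 0.3532] 1.5789330169715734 [ 0.0358 -0.0943  0.0137] go [ 0.0029 -0.1091 -0.0069 -0.0039]
side pred [151.4518 191.5278] up10mm [148.2196 190.9227] [(0.87, [154.6, 190.7])]
top pred [246.8263 247.0755] up10mm [247.1269 246.7361] [(0.7, [193.1, 128.5])]
```

```bash
python3 -m inch '0.003 -0.04 0 0 0;0.003 -0.08 0 0 0;0.003 -0.109 0 0 0;0.003 -0.109 0 -0.004 0;0.003 -0.109 0 -0.004 0' | grep -E "pos|force:"
python3 -m inch '0 0 0.03 0 0;0 0 0.06 0 0;0 0 0.08 0 0;0 0 0.085 0 0;0 0 0.085 0 0' | grep -E "pos|force:"
python3 -c "
from h import *
s=arm.observe();print(s['clock'],s['position'],yaw(s),s['force'],to(.602,.1579,.2490,1.8,s))"
```

```text
position: [0.6026, 0.1593, 0.3528]
force: [0.4, -0.8, -1.9]
gripper_force: 60.0
position: [0.603, 0.1574, 0.2674]
force: [0.4, -0.4, -1.1]
gripper_force: 60.0
21.4 [0.603  0.1574 0.2674] 1.7045506049742172 [ 0.4128 -0.386  -1.0656] [-0.0009 -0.0006  0.0184 -0.0017]
```

```bash
python3 -m inch '-0.001 -0.0005 0.006 0 0;-0.001 -0.0005 0.011 0 0;-0.001 -0.0005 0.015 0 0;-0.001 -0.0005 0.0165 0 0;-0.001 -0.0005 0.0165 0 0' | grep -E "pos|force:"
python3 -m inch '0 0 0.0008 0 0;0 0 0.0015 0 0;0 0 0.0015 0 0' | grep -E "pos|force:"
python3 -c "
from h import *
s=arm.observe();print(s['clock'],s['position'],s['ft_torque'])"
```

```text
position: [0.6018, 0.1591, 0.2512]
force: [0.3, -0.2, -2.2]
gripper_force: 60.0
position: [0.6019, 0.1592, 0.2499]
force: [0.5, 0.4, -0.9]
gripper_force: 60.0
22.2 [0.6019 0.1592 0.2499] [ 0.0308 -0.0433 -0.0066]
```

```bash
python3 -m inch '0 0 0.0004 0 0;0 0 0.0008 0 0;0 0 0.0008 0 0' | grep -E "pos|force:"
python3 -m inch '0 0 0.0003 0 0;0 0 0.0006 0 0;0 0 0.0006 0 0' | grep -E "pos|force:"
python3 -c "
from h import *
s=arm.observe();print(s['clock'],s['position'],s['ft_torque'])"
```

```text
position: [0.6018, 0.1591, 0.249]
force: [0.4, -0.1, -2.5]
gripper_force: 60.0
position: [0.6019, 0.1592, 0.2486]
force: [0.1, -0.7, -0.6]
gripper_force: 60.0
22.8 [0.6019 0.1592 0.2486] [0.0236 0.0573 0.0209]
```

```bash
python3 -m inch '0 0 0.0003 0 0;0 0 0.0006 0 0;0 0 0.0006 0 0' | grep -E "pos|force:"
python3 -c "
from h import *
s=arm.observe();print(s['clock'],s['position'],s['ft_torque'])"
```

```text
position: [0.602, 0.1592, 0.2484]
force: [-1.1, 0.1, 4.6]
gripper_force: 60.0
23.1 [0.602  0.1592 0.2484] [-0.1811  0.3131  0.0115]
```

```bash
python3 -m inch '0 0 -0.0003 0 0.03;0 0 -0.0003 0 0.05;0 0 -0.0003 0 0.07;0 0 -0.0003 0 0.08;0 0 -0.0003 0 0.08' | grep -E "pos|force:|wid"
python3 -m inch '0 0 0 0 0.08;0 0 0 0 0.08;0 0 -0.02 0 0.08;0 0 -0.05 0 0.08;0 0 -0.09 0 0.08' | grep -E "pos|force:|wid"
python3 -m inch '-0.04 0 -0.04 0 0.08;-0.08 0 -0.06 0 0.08;-0.1 0 -0.08 0 0.08;-0.1 0 -0.08 0 0.08' | grep -E "pos|force:|wid"
python3 - <<'E'
from h import *
s=arm.observe();print(s['clock'],s['position'])
w=save("wrist","w12")
a=save("side","s12");nuts("side")
for q,z in [("rake",.008),("rake_handle_end",.086)]:
  for r in arm.place_of("side",q)[:1]:print(q,np.round(r["conf"],2),at("side",r["point"],z))
a=cv2.resize(a[130:295,180:310],None,fx=2.8,fy=2.8,interpolation=2)[:384]
cv2.imwrite("pics/v12.png",np.hstack([w[:,70:480],a])[:,:,::-1])
E
```

```text
position: [0.6018, 0.1591, 0.248]
force: [0.2, -0.2, 0.4]
width: 0.624
gripper_force: 0.0
position: [0.6013, 0.1588, 0.3376]
force: [0.6, -0.0, 0.2]
width: 0.871
gripper_force: 0.0
position: [0.4998, 0.1568, 0.4215]
force: [1.0, 0.0, -0.1]
width: 0.876
gripper_force: 0.0
24.5 [0.4998 0.1568 0.4215]
side 0.48 [-87.  23.] 125 [246. 207.]
side 0.69 [-59. -18.] 128 [260. 217.]
side 0.59 [ 19. -12.] 69 [257. 250.]
side 0.44 [ 47. -20.] 89 [260. 262.]
side 0.44 [76. -5.] 114 [254. 274.]
rake 0.71 [0.5968 0.1755 0.008 ]
rake_handle_end 0.64 [0.4417 0.1402 0.086 ]
```

View pics/v12.png

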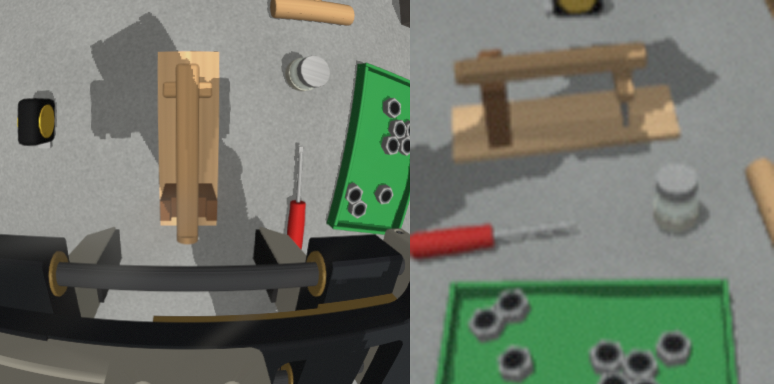

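The wrist and side views show the rake back on its rest, with its teeth on the board, the handle between the ears (crop column 187), and the same place as before. The nuts are unchanged, and so are the jar and screwdriver, so I hand in.

```bash
python3 -c "
from cell import arm
print(arm.sign_off())"
```

```text
the job is handed in; nothing more can be done
None
```

The job is handed in: all eight nuts lie flat in one layer (three near, two middle, three far), and the rake is back on its rest after about 25 s; one nut that stood on edge I tipped flat with a raised tooth, and measured downward force stayed near 8 N.

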